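# Latch the parts case shut

## Robot

A 7-joint arm with a two-finger parallel gripper is mounted at the origin on a cart in front of the work surface, level with it; the furniture and walls round the work are solid. World frame = base frame: x ahead of the robot, y to its left, z up, the work surface at z = 0. Lengths are in m, angles in rad, forces in N, time in s.
With the tool pointing down it reaches from about 0.35 to 0.9 m from the base axis. Payload 8.1 kg.
Tool frame: the origin (TCP) lies on the centre line of the jaws, within the pads' length; the fingertips stand 19 mm ahead of it and the grasp point (between the pads) is the TCP (arm.tip_reach is the distance from the TCP to the fingertips, in m); z points along the fingers, y is the line along which they close (so a half turn about z gives the same grasp; the last joint's range is limited). The gripper opens to 92 mm and grips with 3 to 60 N. Pads are 19 mm wide; open, the fingers measure 130 mm over their backs; the gripper's body (75 mm by 190 mm) begins 47 mm behind the grasp point.
Start: joints at [1.215, 0.434, 0.025, 1.573, -0.012, 1.134, -0.075], TCP at [0.156, -0.605, 0.246] pointing down, gripper open.
Joint ranges: [-2.62, 2.62], [-0.44, 2.09], [-1.27, 1.32], [0.08, 2.57], [-1.32, 4.46], [0.12, 2], [-2.74, 2.74]. Speed limits (rad/s): [2.22, 2.22, 3.01, 3.01, 3.14, 3.14, 3.14].

## Interface

Orientations are given as a rotation vector (axis times angle).
In Python, from cell import arm gives the robot as it stands.
- The arm moves only by the tool arm_command, never from a script. Its argument "targets" is a list that holds one entry, the list of rows, each a list of 6 numbers: the shift along the tool's x, y, z in m, then the turn, a rotation vector about the tool's x, y, z in rad. A call has 1 to 10 rows; each row shifts and turns the commanded pose from where the row before left it, along the tool's axes as they then stand; what a row does not reach is not made up. A row lasts 1/8 s, in which the tool goes at most 62.5 mm and 10.7 degrees, less where a joint would pass 70% of its speed; a pose out of reach is approached as far as the arm can. A call with a gripper value outside its range is refused whole. "jaw" is the finger opening in m, from 0 to 0.0918, set as the call begins (left out, the last holds). The fingers move at their own pace and stop on an object; "newtons" is the grip in N (left out, the last holds). Time passes only in rows, so rows that do not move let the fingers close. It gives the time, the measured TCP pose, the force, the opening and the grip force at its end, in the units of the state.
- arm.observe(): the state, without advancing time (a new reading comes with each control period).
- arm.get_image(name): name is "scene" or "top" or "wrist"; returns a dict with "pixels" (400x640x3 uint8, red, green, blue), "z_map" (400x640 float32, m along the optical axis (not along the pixel's ray), 0 where there is no reading), "fx", "fy", "cx", "cy" (pixels), "dist" ([k1, k2, p1, p2, k3] as OpenCV has them; the pictures are not rectified), "xyz" and "rotation" of the camera in the world; the wrist camera has in their place "T_tool_cam" (4x4, takes a point from camera to tool coordinates, whose origin is the TCP and whose axes are the flange's). Camera axes: x right, y down, z forward; pixel columns grow to the right and rows downward; lengths in m; the calibration is good to about 2 mm. A picture is of the moment at which its call begins: read the wrist's pose just before it.
- arm.sign_off(): hands the job in; it is judged then, once.
The state is a dict: "clock": time; "joints": joint angles; "dq": joint speeds; "joint_efforts": joint torques, N m; "position": TCP position; "ee_rot": TCP orientation; "force": force on the tool from outside, world axes, zero at the start; "ft_torque": the same for the moment, N m; "width": opening from 0.0 (shut) to 1.0 (fully open); "gripper_force": force on a finger pad.
Only numpy, scipy, OpenCV 4.12 (cv2) and the standard library are available. Lean on these libraries where they do the work, as an engineer would, in place of code of your own. Each camera call takes 0.05 s, during which the arm holds its last target. There are 200 camera calls.

## Task

The sloping-front parts case stands open. Shut its grey lid, hook the steel wire loop of the toggle latch over the keeper on the lid, then press the red lever all the way down so that the latch pulls the lid tight and holds it. Leave the two clothes pegs and the cotton reel beside the case where they are.

Things in the scene. Friction and masses are not known exactly. Their poses are not given: they have to be found in the camera images.
- case: Blue parts case, fixed, 160 deep (x) x 170 wide (y), 127 high with its grey lid shut. Origin: centre of its underside; x points from the sloping front to the back, z up. Front: lip 18 high at x = -80, then one plane rising at 45 degrees to the lid's top edge at x = 29, z = 127, then a flat top. The lid parts from the case in the level plane z = 97. The latch is on the slope's middle line.
- parting_line (a point): Point on the slope's middle line where lid and case part: case x = -1, y = 0, z = 97. Latch sizes below are given as s (mm up the slope from this point) and n (mm out of the slope, square to it): case x = -1 + 0.707 (s - n), z = 97 + 0.707 (s + n), with the lid shut.
- slope_foot (a point): Lower end of the slope, s = -112, n = 0 (case x = -80, z = 18). For the latch, tilt the tool about 40 degrees, pointing to the back and down, nearly square to the slope: held vertical, the gripper's body fouls the slope and lid behind the latch.
- lid (a joint): Lid opening in rad: 0 = hard shut, positive = front raised (to 1.0). The stiff hinge (0.16 N m) holds the 0.2 kg lid where it is put. Two rubber buffers hold the shut, unlatched lid sprung up at about 0.065; they give about 1 mm per 2 N, and the latch draws the lid down to about 0.03. Shut it by pushing lid_edge down round lid_hinge until it stops.
- lid_hinge (a point): On the lid's hinge axis (parallel to case y), at the lid's lower back edge: case x = 80, y = 0, z = 97.
- lid_edge (a point): Middle of the lid's upper front edge, where its slope meets its flat top; 51 in front of and 30 above the hinge axis when shut. Moves with the lid.
- keeper_seat (a point): Centre of the loop's bar when hooked: s = 14, n = 12; moves with the lid. The steel keeper, 18 wide (y), is a hook open up the slope: a strip with surface n = 8 from s = 2 to 34, and a post s = 5 to 10, n up to 21, with a lip. Lay the bar on the strip beyond the lip (bar centre 6 to 10 up the slope of this seat); the lever then draws it down the slope, under the lip and against the post.
- keeper_lip (a point): Top of the free end of the keeper's lip: s = 15, n = 21. The lip is 3.5 thick (n = 17.5 to 21) and overhangs the post by 5 on its up-slope side. The bar must pass over it and come down beyond it. Moves with the lid.
- lever_pivot (a point): On the lever's pivot axis (parallel to case y): s = -38, n = 16. Fixed to the case.
- lever (a joint): Lever angle in rad: 0 = standing square out of the slope, negative = leaning up the slope (to -0.8), 1.571 = fully down, lying along the slope towards its foot, on its stop. Friction 0.03 N m holds it. With the loop hooked, a few newtons near the tip press it; it gets stiffer, goes over centre at about 1.3 and then stays down.
- lever_tip (a point): Free end of the lever, 52 from the pivot axis. The lever is 22 wide (y); the red grip on its outer 34 is 8 thick.
- loop_pin (a point): Pin on which the loop swings, in the lever: 13.7 along the lever from the pivot axis and 2.9 to its down-slope side when the lever is at 0; turns with the lever.
- loop (a joint): Swing of the wire loop against the lever in rad; lever + loop = 0 when the loop points up the slope, 1.571 square out, 3.14 down the slope. It swings almost freely and falls to whichever side it leans. It starts lying down the slope, bar on a rubber rest (20 wide in y, 10 high, s = -110 to -92).
- loop_bar (a point): Centre of the loop's cross bar: round steel, 8 in diameter, along case y, flat-ended caps 11 in diameter, 51 over the ends; it turns freely in the loop, so it can be gripped firmly across the caps, along y, while the loop swings. It stays 67.5 from loop_pin; carried off that circle, it turns the lever. The two 5 mm side wires, 39 over the outside, straddle lever and keeper.
- wood_peg: Natural wood clothes peg, 15x72x12, lying to the left of the case; a bystander. Origin: centre of its underside.
- yellow_peg: Yellow clothes peg, 15x72x12, lying to the left of the case; a bystander. Origin: centre of its underside.
- spare_reel: Cotton reel, 35 in diameter, 42 high, standing to the right of the case; a bystander. Origin: centre of its underside.

How it is judged:
On the way, in this order (a step that is already met when the one before it is completed fails the run):
1. the lid is shut down onto its buffers (value of joint lid below 0.12 rad), for 0.2 s.
2. the loop's bar is down behind the keeper's lip, within 12 mm of its seat (distance between loop_bar and keeper_seat below 0.012 m and value of joint lid below 0.12 rad), for 0.2 s.
At the end, for the whole second after the job is handed in: The lever is fully down (over 1.5 rad) and stays there by itself, the loop's bar sits within 6 mm of its seat in the keeper, the lid is pulled tight (under 0.045 rad), and the two pegs and the reel are within 30 mm of where they started (value of joint lever above 1.5 rad and value of joint lid below 0.045 rad and distance between loop_bar and keeper_seat below 0.006 m and velocity of joint lever below 0.05 rad/s and distance of each of wood_peg, yellow_peg, spare_reel from where it was at the start of the episode below 0.03 m); the robot touches nothing.
It fails at once if a clothes peg or the cotton reel beside the case is pushed away by more than 30 mm (distance of any of wood_peg, yellow_peg, spare_reel from where it was at the start of the episode above 0.03 m).
It also fails if it takes over 56 s, if anything falls off the work surface, if the arm or the gripper's body presses on something with over 40 N, if the wrist force passes 120 N, or if a joint passes its speed limit or range.

## Working session

There is one attempt and no reset: what is moved stays moved. The work goes in short steps, Python scripts to look and compute and a tool call to move; the robot and the scene stay as the last step left them, time stands still between calls to the robot, and variables do not carry over. Pictures are saved under pics/ and viewed, at most 10 in all, crops included, and the job is handed in when it is done.

Besides the shell and the picture viewer there is one more tool, called after ">>>" by a JSON object that holds its "method" and its "body", one argument or row to a line. arm_command: Moves the arm, as the interface text tells. Its arguments: {"type":"object","properties":{"targets":{"type":"array","items":{"type":"array","items":{"type":"array","items":{"type":"number"}}}},"jaw":{"type":"number"},"newtons":{"type":"number"}},"required":["targets"]}

```bash
ls; mkdir -p pics
cat > h.py <<'E'
import numpy as np, cv2
from scipy.spatial.transform import Rotation as R
from cell import arm
def world(im,name,st=None):
    K=np.array([[im['fx'],0,im['cx']],[0,im['fy'],im['cy']],[0,0,1]])
    h,w=im['z_map'].shape
    uv=np.stack(np.meshgrid(np.arange(w),np.arange(h)),-1).reshape(-1,1,2).astype(np.float32)
    n=cv2.undistortPoints(uv,K,np.array(im['dist'])).reshape(h,w,2)
    z=im['z_map'][...,None]
    P=np.concatenate([n*z,z],-1)
    if name=='wrist':
        T=np.array(im['T_tool_cam']);P=P@T[:3,:3].T+T[:3,3]
        r=R.from_rotvec(st['ee_rot']).as_matrix();return P@r.T+np.array(st['position'])
    rot=np.array(im['rotation'])
    if rot.shape!=(3,3): rot=R.from_rotvec(rot).as_matrix()
    return P@rot.T+np.array(im['xyz'])
E
python3 - <<'E'
from h import *
s=arm.observe();print(s)
for n in ['scene','top']:
    im=arm.get_image(n);np.savez('pics/%s0.npz'%n,P=world(im,n),px=im['pixels'],z=im['z_map'])
    cv2.imwrite('pics/%s0.png'%n,im['pixels'][...,::-1]);print(n,im['xyz'],im['rotation'],im['fx'])
E
```

```text
pics
{'clock': 0.0, 'joints': array([ 1.21540241,  0.43522459,  0.02498431,  1.57408802, -0.01153629,
        1.13399032, -0.0750976 ]), 'dq': array([ 3.43411823e-05, -1.99905980e-04, -1.41062856e-03, -7.19109293e-04,
        1.83067385e-03, -1.05941036e-03, -7.40213970e-04]), 'joint_efforts': array([ 7.52431934e-04, -6.67855024e+01,  9.85053889e-01, -3.14446843e+01,
       -6.07490167e-02,  4.30946262e-02,  1.50095930e-04]), 'position': array([ 0.15612201, -0.60469761,  0.24494761]), 'ee_rot': array([-3.11503694e+00, -3.95761385e-01,  6.26137387e-04]), 'force': array([-0.10728286,  0.40494151,  0.10369012]), 'ft_torque': array([ 0.05928876,  0.02383811, -0.01007021]), 'gripper_force': 0.0, 'width': 1.0001597332790617}
scene [0.04707179 0.7850352  0.67209707] [-1.07684195  2.36780783 -1.08341754] 445.2803954230402
top [0.44045429 0.33798952 0.94936116] [-2.17859316  2.1672329  -0.08059988] 472.6943495925701
```

View pics/scene0.png

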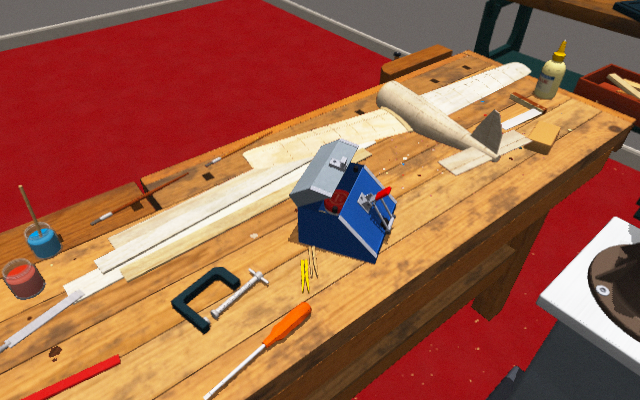

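View pics/top0.png

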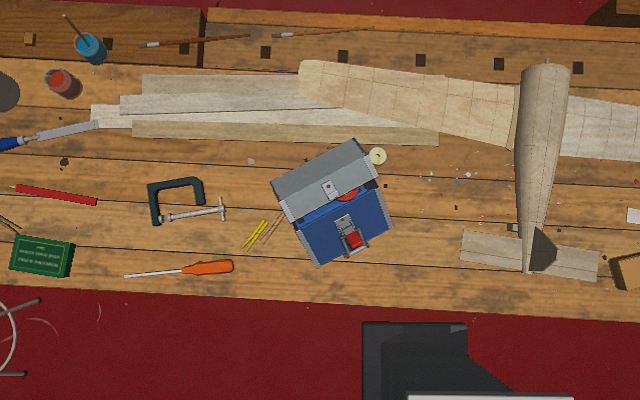

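Scene view: the case is open (about px 345,205), its slope faces the robot, the red lever stands out at (383,195) and the pegs lie at (308,270). Top view: lid (325,180), latch (350,235), reel (378,156), pegs (262,235). Next I fit the case pose.

```bash
cat > fit.py <<'E'
from h import *
from scipy.optimize import least_squares
out={}
for n in ['top','scene']:
    d=np.load(f'pics/{n}0.npz');P=d['P'];hsv=cv2.cvtColor(d['px'],cv2.COLOR_RGB2HSV)
    box=(P[...,2]>.012)&(P[...,2]<.2)&(d['z']>0)
    m=box&(hsv[...,0]>100)&(hsv[...,0]<130)&(hsv[...,1]>140)
    k,lab,st,c=cv2.connectedComponentsWithStats(m.astype(np.uint8)); 
    cand=sorted(range(1,k),key=lambda i:-st[i,4])[:4]
    for i in cand: print(n,st[i],P[lab==i].mean(0))
    out[n]=(P,hsv,m,box)
def fit(Q,g):
    # slope plane: case x = z-0.098
    def res(p):
        c,s=np.cos(p[2]),np.sin(p[2]);x=c*(Q[:,0]-p[0])+s*(Q[:,1]-p[1]);return (x-(Q[:,2]-.098))/1.414
    return res
for n in out:
    P,hsv,m,box=out[n]
    g=(np.linalg.norm(P[...,:2]-np.array([.43,.31]),axis=-1)<.25)
    Q=P[m&g]
    # unconstrained plane RANSAC
    rng=np.random.default_rng(0);best=0
    for _ in range(500):
        a=Q[rng.choice(len(Q),3,False)];nn=np.cross(a[1]-a[0],a[2]-a[0]);l=np.linalg.norm(nn)
        if l<1e-6: continue
        nn/=l; nn*=np.sign(nn[2]+1e-9)
        if not .6<nn[2]<.82: continue
        ok=abs((Q-a[0])@nn)<.003
        if ok.sum()>best: best=ok.sum();B=ok
    S=Q[B];c=S.mean(0);nn=np.linalg.svd(S-c,full_matrices=False)[2][2];nn*=np.sign(nn[2])
    yaw=np.arctan2(-nn[1],-nn[0]);ex=np.array([np.cos(yaw),np.sin(yaw)]);ey=np.array([-ex[1],ex[0]])
    y=S[:,:2]@ey;lo,hi=np.percentile(y,[.5,99.5]);x0=np.mean(S[:,:2]@ex-(S[:,2]-.098))
    ctr=ex*x0+ey*(lo+hi)/2
    print(n,len(Q),best,'normal',nn,'yaw',yaw,'width',hi-lo,'ctr',ctr,'z',S[:,2].min(),S[:,2].max())
    C=lambda p:np.stack([(p[...,:2]-ctr)@ex,(p[...,:2]-ctr)@ey,p[...,2]],-1)
    red=box&g&((hsv[...,0]<8)|(hsv[...,0]>172))&(hsv[...,1]>150)
    q=C(P[red]);q=q[q[:,0]<-.01]; s=.707*(q[:,0]+.001+q[:,2]-.097);k=.707*(-q[:,0]-.001+q[:,2]-.097)
    if len(q): print('red s',np.percentile(s,[2,50,98]),'n',np.percentile(k,[2,50,98]),'y',np.percentile(q[:,1],[2,98]))
    al=C(P[g&box&~m]);s=.707*(al[:,0]+.001+al[:,2]-.097);k=.707*(-al[:,0]-.001+al[:,2]-.097)
    w=(abs(al[:,1])<.028)&(s<-.09)&(s>-.125)&(k>.006)
    print('bar region',w.sum(),np.c_[s,al[:,1],k][w].mean(0) if w.any() else '', np.percentile(al[w,1],[2,98]) if w.any() else '')
E
python3 fit.py
```

```text
top [ 298  188   91   77 2328] [0.4759348  0.28525379 0.06687303]
top [  0 137  19  14 196] [0.63709377 0.95284283 0.0234298 ]
top [363 185   2   4   4] [0.5440205  0.2529213  0.09881499]
top [349 248   2   2   3] [0.43121567 0.27326872 0.028346  ]
scene [ 336  163   50   90 2133] [0.48420052 0.29083337 0.06284628]
scene [ 298  201   78   60 2012] [0.48243691 0.38282564 0.05195441]
scene [376 200  14  21 135] [0.46440398 0.24731576 0.03812274]
scene [383 196  13  18 118] [0.47218454 0.21596022 0.03025734]
top 2337 2292 normal [-0.62075833 -0.33401646  0.70928986] yaw 0.49364406918854414 width 0.14869872022717495 ctr [0.50339383 0.29982504] z 0.01970267963956973 0.10225011490360891
red s [-0.03616885 -0.0307013  -0.02785879] n [0.03600714 0.05559813 0.06833807] y [-0.00999415  0.01065138]
bar region 144 [-0.10025722  0.00136659  0.015647  ] [-0.02314084  0.02538524]
scene 4399 2061 normal [-0.62152272 -0.3348193   0.70824117] yaw 0.4941324577078583 width 0.1635091014552006 ctr [0.50280047 0.30646257] z 0.014203581084429096 0.09801589947282019
red s [-0.03934719 -0.03386749 -0.03221117] n [0.03634075 0.05530672 0.06820757] y [-0.01483838  0.00696862]
bar region 134 [-0.10201546 -0.00122802  0.01512834] [-0.02609772  0.02146684]
```

```bash
cat >> h.py <<'E'
yaw=.494;ctr=np.array([.504,.3013]);
Rc=R.from_euler('z',yaw).as_matrix()
def C(p): return (np.asarray(p)-np.array([*ctr,0]))@Rc
def W(c): return np.asarray(c)@Rc.T+np.array([*ctr,0])
def sn(c): x,z=c[...,0]+.001,c[...,2]-.097; return np.stack([.7071*(x+z),c[...,1],.7071*(z-x)],-1)
def case(s,y,n): return np.array([-.001+.7071*(s-n),y,.097+.7071*(s+n)])
def tool(tilt): # tool z tilted 'tilt' from down toward case +x
    c,s=np.cos(tilt),np.sin(tilt)
    M=np.array([[c,0,s],[0,-1,0],[s,0,-c]]).T  # rows->cols: x=(c,0,s) y=-y z=(s,0,-c)
    M=np.array([[c,0,s],[0,-1,0],[s,0,-c]])
    return Rc@M
def rel(p,Rt,st=None):
    "shift in present tool axes and rotvec to reach world pose p,Rt"
    st=st or arm.observe();r=R.from_rotvec(st['ee_rot']).as_matrix()
    return r.T@(np.asarray(p)-st['position']),R.from_matrix(r.T@Rt).as_rotvec()
E
python3 - <<'E'
from h import *
np.set_printoptions(precision=4,suppress=True)
M=tool(.7);print(np.linalg.det(M),Rc.T@M)
for n in ['top','scene']:
    d=np.load(f'pics/{n}0.npz');q=C(d['P']);hsv=cv2.cvtColor(d['px'],cv2.COLOR_RGB2HSV)
    m=(abs(q[...,1])<.08)&(q[...,0]>-.06)&(q[...,0]<.15)&(q[...,2]>.105)&(hsv[...,1]<70)&(d['z']>0)
    Q=q[m];print(n,len(Q),'y',np.percentile(Q[:,1],[1,99]))
    # bin by z for |y|>.02
    w=abs(Q[:,1])>.025
    for z in np.arange(.11,.19,.01):
        a=Q[w&(abs(Q[:,2]-z)<.005)]
        if len(a):print(round(z,3),len(a),np.percentile(a[:,0],[5,50,95]))
    m=(q[...,2]>.03)&(q[...,2]<.06)&(np.linalg.norm(q[...,:2],axis=-1)<.18)&(q[...,1]<-.09)
    print('reel',q[m].mean(0) if m.any() else '')
print([rel(p,tool(0)) for p in (W([.10,0,.25]),)])
E
```

```text
0.9999999999999998 [[ 0.7648  0.      0.6442]
 [ 0.     -1.      0.    ]
 [ 0.6442  0.     -0.7648]]
top 4260 y [-0.0784  0.0784]
0.11 16 [0.0089 0.0115 0.0156]
0.12 69 [0.0932 0.0955 0.0968]
0.13 457 [0.0802 0.0874 0.0945]
0.14 553 [0.0163 0.0717 0.08  ]
0.15 1841 [0.0183 0.0411 0.0637]
0.16 3 [0.053  0.0547 0.0554]
reel [ 0.0558 -0.1228  0.0431]
scene 1910 y [-0.0779  0.0787]
0.12 56 [0.0924 0.0951 0.0978]
0.13 166 [0.0791 0.0856 0.092 ]
0.14 371 [0.0159 0.0339 0.0772]
0.15 715 [0.0231 0.0427 0.0606]
reel 
[(array([ 0.6604, -0.8142, -0.0039]), array([-0.0014, -0.0001, -0.2413]))]
```

Lid open about 0.72 rad, with its edge at about case (61, 153), which agrees with the hinge geometry. Moving to behind the lid.

>>> {"method": "arm_command", "body": {
  "targets": [
    [[0, 0, -0.03, 0, 0, -0.12], [0, 0, -0.02, 0, 0, -0.12], [0.05, 0, 0, 0, 0, 0], [0.05, 0, 0, 0, 0, 0], [0.05, 0, 0, 0, 0, 0], [0.05, 0, 0, 0, 0, 0], [0.05, 0, 0, 0, 0, 0], [0.05, 0, 0, 0, 0, 0], [0.05, -0.02, 0, 0, 0, 0], [0.04, -0.03, 0, 0, 0, 0]]
  ],
  "jaw": 0
}}

```text
clock: 1.35
position: [0.4777, -0.3749, 0.2949]
ee_rot: [-3.045, -0.767, 0.0]
force: [0.2, 0.3, -0.6]
width: 0.01
gripper_force: 0.0
```

```bash
cat > st.py <<'E'
from h import *
import sys
np.set_printoptions(precision=4,suppress=True)
s=arm.observe();r=Rc.T@R.from_rotvec(s['ee_rot']).as_matrix()
c=C(s['position']);t=c+r[:,2]*.019
print('t',round(s['clock'],2),'w',s['position'],'TCP case',c,'sny',sn(c),'tip',t,'zdir',r[:,2],'x',r[:,0],'F',Rc.T@s['force'],'q',s['joints'],'w',s['width'],s['gripper_force'])
E
python3 st.py
```

```text
t 1.35 w [ 0.4777 -0.3749  0.2949] TCP case [-0.3437 -0.5829  0.2949] sny [-0.1024 -0.5829  0.3823] tip [-0.3437 -0.5829  0.2759] zdir [ 0.     0.001 -1.   ] x [ 1.     -0.0004  0.    ] F [ 0.3017  0.1772 -0.5727] q [ 0.682   0.3802 -0.1483  1.5349  0.0576  1.2316 -0.5523] w 0.009902969830925621 0.0
```

>>> {"method": "arm_command", "body": {
  "targets": [
    [[0.034, -0.045, 0, 0, 0, 0], [0.034, -0.045, 0, 0, 0, 0], [0.034, -0.045, 0, 0, 0, 0], [0.034, -0.045, 0, 0, 0, 0], [0.034, -0.045, 0, 0, 0, 0], [0.034, -0.045, 0, 0, 0, 0], [0.034, -0.045, 0, 0, 0, 0], [0.034, -0.045, 0, 0, 0, 0], [0.034, -0.045, 0, 0, 0, 0], [0.034, -0.045, 0, 0, 0, 0]]
  ]
}}

```text
clock: 2.6
position: [0.5629, 0.1822, 0.2954]
ee_rot: [3.047, 0.765, -0.001]
force: [0.8, 0.2, 0.7]
width: 0.002
gripper_force: 0.0
```

>>> {"method": "arm_command", "body": {
  "targets": [
    [[0.034, -0.045, 0.02, 0, 0, 0], [0.034, -0.045, 0.02, 0, 0, 0], [0.031, -0.043, 0.02, 0, 0, 0], [0, 0, 0.02, 0, 0, 0], [0, 0, 0, 0, 0, 0]]
  ]
}}

```text
clock: 3.22
position: [0.5862, 0.3442, 0.2133]
ee_rot: [3.045, 0.767, -0.007]
force: [-0.1, -0.5, -0.2]
width: 0.006
gripper_force: 0.0
```

```bash
python3 st.py
```

```text
t 3.23 w [0.5862 0.3442 0.2133] TCP case [ 0.0927 -0.0012  0.2133] sny [ 0.1485 -0.0012  0.0159] tip [ 0.0926 -0.0012  0.1943] zdir [-0.0046 -0.0007 -1.    ] x [ 1.     -0.0004 -0.0046] F [-0.35   -0.3725 -0.1727] q [-0.3728  0.5859 -0.3862  1.4344  0.2279  1.1702 -1.8678] w 0.00602243028916049 0.0
```

>>> {"method": "arm_command", "body": {
  "targets": [
    [[-0.001, 0, 0.022, 0, 0, 0], [0, 0, 0.02, 0, 0, 0], [-0.006, 0, 0.005, 0, 0, 0], [-0.006, 0, 0.003, 0, 0, 0], [-0.006, 0, 0.002, 0, 0, 0], [-0.005, 0, 0.002, 0, 0, 0], [-0.005, 0, 0.003, 0, 0, 0], [-0.005, 0, 0.003, 0, 0, 0], [-0.005, 0, 0.004, 0, 0, 0], [0, 0, 0, 0, 0, 0]]
  ]
}}

```text
clock: 4.47
position: [0.5522, 0.3258, 0.1512]
ee_rot: [3.046, 0.766, -0.002]
force: [0.3, -0.1, 0.3]
width: 0.004
gripper_force: 0.2
```

```bash
python3 st.py
```

```text
t 4.47 w [0.5522 0.3258 0.1512] TCP case [ 0.0541 -0.0013  0.1512] sny [ 0.0773 -0.0013 -0.0006] tip [ 0.054  -0.0013  0.1322] zdir [-0.0013 -0.0002 -1.    ] x [ 1.     -0.0011 -0.0013] F [ 0.2323 -0.2809  0.3147] q [-0.3623  0.5808 -0.3866  1.613   0.2487  0.9981 -1.9053] w 0.00440306510559186 0.2116989869233521
```

>>> {"method": "arm_command", "body": {
  "targets": [
    [[-0.003, 0, 0.003, 0, 0, 0], [-0.002, 0, 0.002, 0, 0, 0], [0, 0, 0.001, 0, 0, 0], [0, 0, 0.001, 0, 0, 0], [0, 0, 0, 0, 0, 0]]
  ]
}}

```text
clock: 5.1
position: [0.5493, 0.3242, 0.147]
ee_rot: [-3.047, -0.766, -0.004]
force: [-3.6, -4.3, 21.6]
width: 0.006
gripper_force: 10.2
```

```bash
python3 st.py
python3 - <<'E'
from h import *
im=arm.get_image('scene');cv2.imwrite('pics/scene1.png',cv2.resize(im['pixels'][130:280,270:430,::-1],(640,600)))
E
```

```text
t 5.1 w [0.5493 0.3242 0.147 ] TCP case [ 0.0507 -0.0013  0.147 ] sny [ 0.0719 -0.0013 -0.0013] tip [ 0.0508 -0.0013  0.128 ] zdir [ 0.0027 -0.0003 -1.    ] x [ 1.     -0.0016  0.0027] F [-5.2474 -2.0893 21.5587] q [-0.3618  0.5783 -0.3865  1.6297  0.2517  0.9804 -1.9103] w 0.00560407939637019 10.165112586691976
```

View pics/scene1.png

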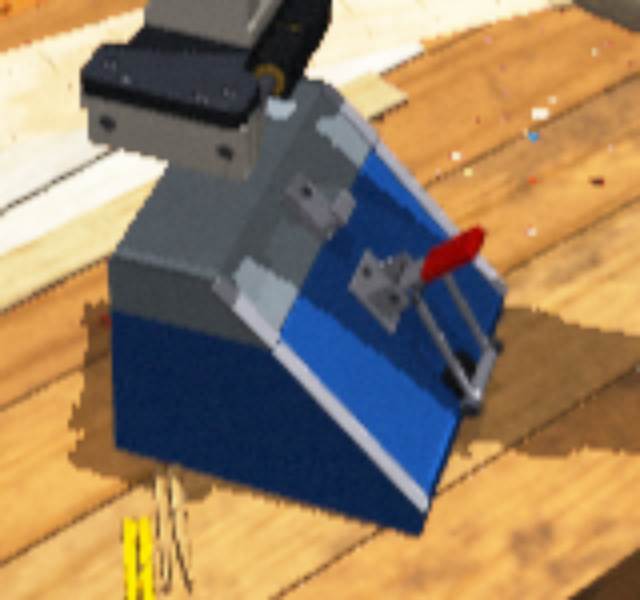

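The lid is down on its buffers (21 N push, tip z = 128 mm). The crop shows the keeper at (320,205), the lever at (450,255) and the loop bar at about (480,375) on its rest. Next I retreat and go in front of the bar with the tool tilted.

>>> {"method": "arm_command", "body": {
  "targets": [
    [[0, 0, -0.04, 0, 0, 0], [0, 0, -0.04, 0, 0, 0], [-0.05, 0, 0, 0, 0, 0], [-0.05, 0, 0, 0, 0, 0], [-0.05, 0, 0, 0, 0, 0], [-0.03, 0, 0, 0, 0.17, 0], [0, 0, 0, 0, 0.18, 0], [0, 0, 0, 0, 0.18, 0], [0, 0, 0, 0, 0.17, 0], [0, 0, 0, 0, 0, 0]]
  ],
  "jaw": 0.0918
}}

```text
clock: 6.4
position: [0.3966, 0.2317, 0.2342]
ee_rot: [-2.794, -0.685, -0.889]
force: [1.0, -0.1, -0.3]
width: 0.99
gripper_force: 0.0
```

```bash
python3 st.py
cat > wr.py <<'E'
from h import *
import sys
np.set_printoptions(precision=4,suppress=True)
s=arm.observe();im=arm.get_image('wrist');P=world(im,'wrist',s)
cv2.imwrite('pics/%s.png'%sys.argv[1],im['pixels'][...,::-1]);np.savez('pics/%s.npz'%sys.argv[1],P=P,px=im['pixels'],z=im['z_map'])
E
python3 wr.py w1
```

```text
t 6.4 w [0.3966 0.2317 0.2342] TCP case [-0.1275 -0.0103  0.2342] sny [ 0.0076 -0.0103  0.1865] tip [-0.1166 -0.0107  0.2187] zdir [ 0.5751 -0.0206 -0.8178] x [ 0.8179 -0.0065  0.5754] F [ 0.7934 -0.5853 -0.3134] q [-0.0437 -0.0425 -0.6896  2.4086  0.6665  0.2183 -2.4446] w 0.9895784264911633 0.0
```

View pics/w1.png

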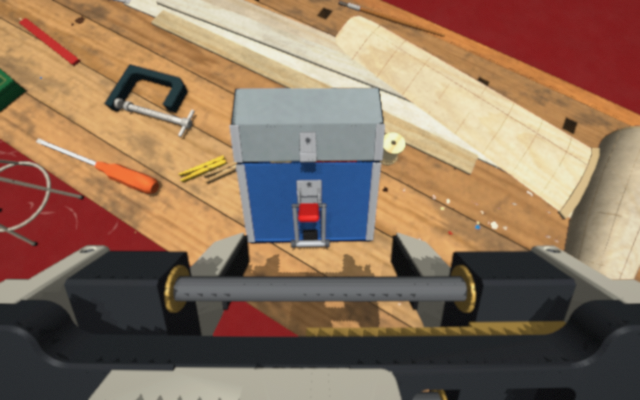

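Wrist view: the case is in front with the lid shut, the keeper at (308,145), the red lever at (308,212), the bar at (310,243). The tool ended at a 35° tilt and 10 mm off in y. I measure the bar here.

```bash
cat > bar.py <<'E'
from h import *
import sys
np.set_printoptions(precision=4,suppress=True)
d=np.load(f'pics/{sys.argv[1]}.npz');q=sn(C(d['P']));hsv=cv2.cvtColor(d['px'],cv2.COLOR_RGB2HSV);ok=d['z']>0
r=ok&(abs(q[...,1])<.03)&((hsv[...,0]<8)|(hsv[...,0]>172))&(hsv[...,1]>150)&(q[...,0]>-.1)&(q[...,0]<0)&(q[...,2]>.02)
if r.any(): print('red s,y,n 5/50/95\n',np.percentile(q[r],[5,50,95],axis=0))
b=ok&(hsv[...,0]>100)&(hsv[...,0]<130)&(hsv[...,1]>140)&(abs(q[...,1])<.09)&(q[...,0]<0)&(q[...,0]>-.11)&(abs(q[...,2])<.012)
print('slope n',np.median(q[b][:,2]),'y',np.percentile(q[b][:,1],[1,99]))
a=ok&(hsv[...,1]<90)&(abs(q[...,1])<.035)&(q[...,0]>-.125)&(q[...,0]<-.085)&(q[...,2]>.009)
if a.any(): print('bar',a.sum(),np.percentile(q[a],[5,50,95],axis=0))
k=ok&(hsv[...,1]<110)&(abs(q[...,1])<.012)&(q[...,0]>0)&(q[...,0]<.05)&(q[...,2]>.007)&(q[...,2]<.035)
if k.any(): print('keeper',k.sum(),np.percentile(q[k],[5,50,95],axis=0))
E
python3 bar.py w1
python3 - <<'E'
from h import *
np.set_printoptions(precision=4,suppress=True)
# hover 60 mm behind bar, tilt .65
b=case(-.105,0,.014);t=.65;z=np.array([np.sin(t),0,-np.cos(t)])
for d in (.05,.009): print(rel(W(b-z*d),tool(t)))
E
```

```text
red s,y,n 5/50/95
 [[-0.0353 -0.0091  0.0422]
 [-0.0312  0.0003  0.0605]
 [-0.0302  0.0095  0.0685]]
slope n 0.0002612476229951977 y [-0.0732  0.0735]
bar 399 [[-0.1061 -0.021   0.0094]
 [-0.1005  0.0001  0.0172]
 [-0.0898  0.0221  0.0202]]
keeper 489 [[ 0.0143 -0.0078  0.0088]
 [ 0.0253  0.0007  0.0112]
 [ 0.0397  0.0085  0.0252]]
(array([-0.0842, -0.0121,  0.1388]), array([ 0.0198,  0.0375, -0.0072]))
(array([-0.0826, -0.0129,  0.1798]), array([ 0.0198,  0.0375, -0.0072]))
```

>>> {"method": "arm_command", "body": {
  "targets": [
    [[-0.021, -0.003, 0.035, 0, 0, 0], [-0.021, -0.003, 0.035, 0, 0, 0], [-0.021, -0.003, 0.035, 0.01, 0.02, 0], [-0.021, -0.003, 0.034, 0.01, 0.018, -0.007], [0, 0, 0, 0, 0, 0]]
  ]
}}

```text
clock: 7.08
position: [0.4098, 0.2322, 0.1896]
ee_rot: [-2.787, -0.714, -0.821]
force: [-0.3, -0.7, -0.6]
width: 0.999
gripper_force: 0.0
```

```bash
python3 st.py; python3 wr.py w2;python3 bar.py w2
python3 - <<'E'
from h import *
np.set_printoptions(precision=4,suppress=True)
d=np.load('pics/w2.npz');q=sn(C(d['P']));hsv=cv2.cvtColor(d['px'],cv2.COLOR_RGB2HSV)
# outer caps: |y| 19.5..27
a=(d['z']>0)&(abs(q[...,1])>.02)&(abs(q[...,1])<.027)&(q[...,0]>-.125)&(q[...,0]<-.085)&(q[...,2]>.012)&(q[...,2]<.03)
print(a.sum(),[np.percentile(q[a],p,axis=0) for p in(5,50,95)])
t=.65;z=np.array([np.sin(t),0,-np.cos(t)])
for s in(-.105,): print(rel(W(case(s,0,.015)-z*.009),tool(t)))
E
```

```text
t 7.08 w [0.4098 0.2322 0.1896] TCP case [-0.1157 -0.0162  0.1896] sny [-0.0156 -0.0162  0.1466] tip [-0.1053 -0.016   0.1737] zdir [ 0.5437  0.0131 -0.8392] x [0.8392 0.0036 0.5438] F [-0.5659 -0.4724 -0.6168] q [-0.7231  0.0379  0.019   2.4713  0.9951  0.1196 -2.7364] w 0.9988390696115135 0.0
red s,y,n 5/50/95
 [[-0.035  -0.0093  0.0413]
 [-0.0312 -0.0001  0.0599]
 [-0.0302  0.0092  0.0686]]
slope n 0.00027100076059643493 y [-0.0735  0.0737]
bar 504 [[-0.1055 -0.0207  0.0096]
 [-0.1005  0.0001  0.0171]
 [-0.09    0.0215  0.0201]]
keeper 697 [[ 0.0144 -0.0076  0.009 ]
 [ 0.025   0.0003  0.0112]
 [ 0.0393  0.0086  0.0251]]
86 [array([-0.1064, -0.0241,  0.0133]), array([-0.1013,  0.0203,  0.0184]), array([-0.0988,  0.0249,  0.0201])]
(array([-0.0609, -0.0144,  0.139 ]), array([-0.0138,  0.074 ,  0.0028]))
```

View pics/w2.png

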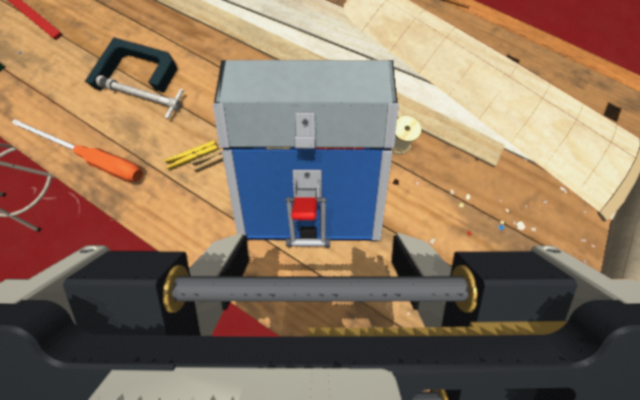

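Tilting runs into joint limits (q6 at 0.12, q7 at -2.74). I check whether a simple kinematic model fits the readings, so I can plan a configuration inside the limits.

Run:
```python
from h import *
from scipy.optimize import least_squares
print([a for a in dir(arm) if not a.startswith('_')])
np.set_printoptions(precision=4,suppress=True)
D=[([1.21540241,.43522459,.02498431,1.57408802,-.01153629,1.13399032,-.0750976],[.15612201,-.60469761,.24494761],R.from_rotvec([-3.11503694,-.395761385,.000626]).as_matrix())]
def add(q,w,x,z):
    x,z=np.array(x),np.array(z);D.append((q,w,Rc@np.c_[x,np.cross(z,x),z]))
add([.682,.3802,-.1483,1.5349,.0576,1.2316,-.5523],[.4777,-.3749,.2949],[1,-.0004,0],[0,.001,-1])
add([-.3728,.5859,-.3862,1.4344,.2279,1.1702,-1.8678],[.5862,.3442,.2133],[1,-.0004,-.0046],[-.0046,-.0007,-1])
add([-.3618,.5783,-.3865,1.6297,.2517,.9804,-1.9103],[.5493,.3242,.147],[1,-.0016,.0027],[.0027,-.0003,-1])
add([-.0437,-.0425,-.6896,2.4086,.6665,.2183,-2.4446],[.3966,.2317,.2342],[.8179,-.0065,.5754],[.5751,-.0206,-.8178])
s=arm.observe();D.append((s['joints'],s['position'],R.from_rotvec(s['ee_rot']).as_matrix()))
import itertools
def fk(q,p,sg):
    T=R.identity();ax='zyzyzyz'
    off=[p[0:3],p[3:6],p[6:9],p[9:12]]  # shoulder, elbow(in link3), wrist(in link4), tool(in link7)
    pos=np.array([0,0,0.])
    pos=pos+p[0:3]*[0,0,1]
    for i,a in enumerate(ax):
        T=T*R.from_euler(a,sg[i]*q[i])
        if i==0: pos=pos+T.apply([p[12],0,0])
        if i==2: pos=pos+T.apply(p[3:6]*[1,0,1])
        if i==3: pos=pos+T.apply(p[6:9]*[1,0,1])
        if i==5: pos=pos+T.apply([p[0],0,0])
    T=T*R.from_euler('z',p[13])
    return pos+T.apply(p[9:12]*[0,0,1]),T.as_matrix()
best=None
for sg in itertools.product([1,-1],repeat=7):
    # orientation only, offsets zero except p13
    e=0
    p=np.zeros(14);Ms=[fk(q,p,sg)[1].T@Rt for q,_,Rt in D]
    e=max(np.abs(M-Ms[0]).max() for M in Ms)+abs(Ms[0][2,2]-1)
    if best is None or e<best[0]: best=(e,sg,Ms[0])
print(best)
sg=best[1];a0=np.arctan2(best[2][1,0],best[2][0,0])
def res(p): return np.concatenate([np.r_[fk(q,p,sg)[0]-w,(fk(q,p,sg)[1]-Rt).ravel()] for q,w,Rt in D])
p0=np.zeros(14);p0[2]=.35;p0[5]=.4;p0[8]=.4;p0[11]=.25;p0[13]=a0
f=least_squares(res,p0);print(f.x,np.abs(f.fun).max());np.savez('kin.npz',p=f.x,sg=sg)
```

```text
['PlanningError', 'get_image', 'observe', 'sign_off', 'tip_reach']
(np.float64(6.606084748917313e-05), (-1, 1, -1, 1, -1, 1, -1), array([[ 0., -1., -0.],
       [ 1.,  0.,  0.],
       [-0., -0.,  1.]]))
[ 0.0613 -0.3372  0.1117  0.0189 -1.6465  0.6232 -0.0406  0.171   0.3669
  0.      0.      0.3034  0.046   1.5708] 0.049871923669501494
```

```bash
cat > kin.py <<'E'
from h import *
D=[([1.21540241,.43522459,.02498431,1.57408802,-.01153629,1.13399032,-.0750976],[.15612201,-.60469761,.24494761]),
([.682,.3802,-.1483,1.5349,.0576,1.2316,-.5523],[.4777,-.3749,.2949]),
([-.3728,.5859,-.3862,1.4344,.2279,1.1702,-1.8678],[.5862,.3442,.2133]),
([-.3618,.5783,-.3865,1.6297,.2517,.9804,-1.9103],[.5493,.3242,.147]),
([-.0437,-.0425,-.6896,2.4086,.6665,.2183,-2.4446],[.3966,.2317,.2342]),
([-.7231,.0379,.019,2.4713,.9951,.1196,-2.7364],[.4098,.2322,.1896])]
sg=(-1,1,-1,1,-1,1,-1)
def chain(q):
    T=[R.identity()]
    for i,a in enumerate('zyzyzyz'): T.append(T[-1]*R.from_euler(a,sg[i]*q[i]))
    return [t.as_matrix() for t in T]
def ori(q): return chain(q)[7]@R.from_euler('z',np.pi/2).as_matrix()
cols=[(0,2),(1,0),(3,2),(3,0),(4,0),(5,2),(7,2)]
def solve(cols):
    A=np.vstack([np.stack([chain(q)[i][:,k] for i,k in cols],1) for q,_ in D]);b=np.concatenate([w for _,w in D])
    x,_,rk,_=np.linalg.lstsq(A,b,rcond=1e-6);return x,np.abs(A@x-b).max(),rk
E
python3 - <<'E'
from kin import *
np.set_printoptions(precision=4,suppress=True)
base=[(0,2),(3,2),(5,2),(7,2)]
import itertools
ex=[(1,0),(1,1),(2,0),(3,0),(3,1),(4,0),(4,1),(5,0),(5,1),(6,0),(6,1)]
r=[]
for k in range(0,5):
    for c in itertools.combinations(ex,k):
        x,e,rk=solve(base+list(c));r.append((e,k,c,x))
    print(k,min(r,key=lambda a:a[0]))
E
```

```text
0 (np.float64(0.04833519969761316), 0, (), array([0.2047, 0.6465, 0.3768, 0.3967]))
1 (np.float64(0.0057459811356733725), 1, ((1, 1),), array([ 0.2742,  0.5646,  0.4276,  0.3617, -0.0524]))
2 (np.float64(0.00021236385696801752), 2, ((1, 1), (4, 1)), array([ 0.2723,  0.5578,  0.4276,  0.3519, -0.0365, -0.0168]))
3 (np.float64(6.025481503044161e-05), 3, ((1, 1), (3, 1), (5, 1)), array([ 0.272 ,  0.5574,  0.4277,  0.3511, -0.0364, -0.0165, -0.0005]))
4 (np.float64(3.8877039854501305e-05), 4, ((1, 0), (1, 1), (3, 1), (5, 1)), array([ 0.2719,  0.5572,  0.4276,  0.3509,  0.0002, -0.0363, -0.0165,
       -0.0005]))
```

```bash
cat >> kin.py <<'E'
from scipy.optimize import least_squares
cc=[(0,2),(3,2),(5,2),(7,2),(1,1),(4,1)];xo=solve(cc)[0]
lo=np.array([-2.62,-.44,-1.27,.08,-1.32,.12,-2.74])+.05;hi=np.array([2.62,2.09,1.32,2.57,4.46,2,2.74])-.05
def fk(q):
    c=chain(q);return sum(c[i][:,k]*x for (i,k),x in zip(cc,xo)),c[7]@R.from_euler('z',np.pi/2).as_matrix()
def ik(p,Rt,q0):
    def f(q):
        a,b=fk(q);return np.r_[(a-p)*5,R.from_matrix(Rt.T@b).as_rotvec(),1e-4*(q-q0)]
    s=least_squares(f,np.clip(q0,lo+1e-3,hi-1e-3),bounds=(lo,hi));return s.x,np.linalg.norm(s.fun[:6])
def Rtool(t,flip): return tool(t)@(np.diag([-1,-1,1.]) if flip else np.eye(3))
E
python3 - <<'E'
from kin import *
np.set_printoptions(precision=2,suppress=True)
rng=np.random.default_rng(1)
for t in (.45,.55,.65,.7):
  z=np.array([np.sin(t),0,-np.cos(t)])
  for flip in (0,1):
    for nm,b in (('grip',case(-.105,0,.015)),('top',case(-.04,0,.097)),('keep',case(.0265,0,.015))):
      S=[]
      for _ in range(25):
        q,e=ik(W(b-z*.009),Rtool(t,flip),rng.uniform(lo,hi))
        if e<2e-3 and not any(np.abs(q-a).max()<.25 for a in S): S.append(q)
      m=lambda q:np.minimum(q-lo,hi-q).min()
      S.sort(key=lambda q:-m(q));print(t,flip,nm,len(S),*S[:3])
E
```

```text
0.45 0 grip 6 [-0.28  0.51 -0.56  2.42  2.02  0.4   2.51] [-0.57  0.46 -0.19  2.45  2.38  0.27  2.12] [-0.93  0.46  0.26  2.48  3.22  0.23  1.27]
0.45 0 top 3 [-0.39  0.2  -0.38  2.37  0.92  0.24 -2.69] [-0.73  0.17 -0.01  2.39  0.67  0.17 -2.45] [-1.52  0.23  0.95  2.44 -0.89  0.17 -0.84]
0.45 0 keep 6 [-1.29  0.43  0.81  2.23 -1.07  0.29 -0.69] [-0.51  0.35 -0.21  2.17  0.7   0.24 -2.41] [-1.09  0.37  0.52  2.21 -0.65  0.2  -1.1 ]
0.45 1 grip 5 [-0.2   0.53 -0.66  2.42  1.96  0.45 -0.56] [-0.5   0.46 -0.28  2.44  2.27  0.3  -0.9 ] [-0.77  0.45  0.06  2.46  2.8   0.22 -1.45]
0.45 1 top 5 [-0.28  0.22 -0.51  2.36  0.98  0.26  0.39] [-0.73  0.17 -0.01  2.39  0.67  0.17  0.69] [ 0.27  0.43 -1.22  2.33  1.28  0.56  0.14]
0.45 1 keep 4 [-0.2   0.41 -0.6   2.14  1.03  0.37  0.44] [-0.48  0.35 -0.25  2.16  0.74  0.25  0.69] [-0.92  0.34  0.31  2.2  -0.19  0.17  1.59]
0.55 0 grip 2 [-0.16  0.59 -0.76  2.49  2.2   0.64  2.35] [-0.48  0.5  -0.34  2.52  2.5   0.49  1.99]
0.55 0 top 1 [-0.62  0.18 -0.15  2.47  1.8   0.17  2.69]
0.55 0 keep 0
0.55 1 grip 3 [-0.17  0.59 -0.74  2.5   2.21  0.63 -0
[... 545 characters left out ...]
0.3   2.37] [-1.45  0.52  1.02  2.4   4.11  0.43  0.37] [-0.67  0.34 -0.04  2.35  2.48  0.23  2.05]
0.65 1 grip 0
0.65 1 top 2 [ 0.22  0.43 -1.21  2.5   1.9   0.63 -0.5 ] [-0.16  0.26 -0.71  2.52  2.12  0.41 -0.77]
0.65 1 keep 5 [-0.29  0.39 -0.51  2.32  2.07  0.36 -0.63] [-0.52  0.35 -0.23  2.34  2.28  0.27 -0.87] [-0.96  0.35  0.31  2.37  3.05  0.2  -1.68]
0.7 0 grip 0
0.7 0 top 0
0.7 0 keep 5 [-0.2   0.42 -0.63  2.35  2.18  0.47  2.41] [-0.81  0.35  0.11  2.4   2.8   0.31  1.71] [-1.16  0.39  0.57  2.42  3.39  0.32  1.1 ]
0.7 1 grip 0
0.7 1 top 0
0.7 1 keep 3 [ 0.05  0.54 -0.98  2.33  2.02  0.63 -0.5 ] [-0.38  0.38 -0.4   2.36  2.33  0.4  -0.91] [-1.24  0.42  0.69  2.43  3.54  0.35 -2.2 ]
```

A model fits to 0.2 mm. Turning the tool half round about its axis, with a tilt of about 0.5, stays well inside the joint ranges. I untilt, then flip.

>>> {"method": "arm_command", "body": {
  "targets": [
    [[0.02, 0, 0, 0, -0.14, 0], [0.02, 0, -0.01, 0, -0.14, 0], [0.02, 0, -0.01, 0, -0.14, 0], [0.02, 0, -0.01, 0, -0.14, 0], [0, 0, 0, 0, 0, -0.18], [0, 0, 0, 0, 0, -0.18], [0, 0, 0, 0, 0, -0.18], [0, 0, 0, 0, 0, -0.18], [0, 0, 0, 0, 0, -0.18], [0, 0, 0, 0, 0, -0.18]]
  ]
}}

```text
clock: 8.38
position: [0.4631, 0.2353, 0.2403]
ee_rot: [2.158, 2.118, 0.28]
force: [-0.5, 0.3, -0.8]
width: 0.995
gripper_force: 0.0
```

>>> {"method": "arm_command", "body": {
  "targets": [
    [[0, 0, 0, 0, 0, -0.18], [0, 0, 0, 0, 0, -0.18], [0, 0, 0, 0, 0, -0.18], [0, 0, 0, 0, 0, -0.18], [0, 0, 0, 0, 0, -0.18], [0, 0, 0, 0, 0, -0.18], [0, 0, 0, 0, 0, -0.18], [0, 0, 0, 0, 0, -0.18], [0, 0, 0, 0, 0, -0.18], [0, 0, 0, 0, 0, 0]]
  ]
}}

```text
clock: 9.62
position: [0.4634, 0.2348, 0.2402]
ee_rot: [-0.034, 2.934, 0.075]
force: [-0.4, -0.9, 0.4]
width: 0.998
gripper_force: 0.0
```

```bash
python3 st.py
python3 - <<'E'
from kin import *
np.set_printoptions(precision=4,suppress=True)
print(rel(W([-.03,0,.22]),Rtool(0,1)))
E
```

```text
t 9.62 w [0.4634 0.2348 0.2402] TCP case [-0.0673 -0.0392  0.2402] sny [ 0.0544 -0.0392  0.1481] tip [-0.0634 -0.0402  0.2216] zdir [ 0.2051 -0.0505 -0.9774] x [-0.8698  0.4485 -0.2057] F [-0.7605 -0.5668  0.354 ] q [-0.2592  0.1937 -0.4208  1.9755  0.2277  0.8054  0.7854] w 0.9981526802372936 0.0
(array([-0.0107,  0.0508,  0.0254]), array([-0.0013,  0.2148, -0.4692]))
```

```bash
cat > plan.py <<'E'
from kin import *
np.set_printoptions(precision=4,suppress=True)
def seq(pts,flip=1):
    "pts: list (name, case xyz of TCP, tilt); prints relative shift/turn from previous pose & ik"
    s=arm.observe();q=s['joints'];p0,R0=s['position'],R.from_rotvec(s['ee_rot']).as_matrix()
    for nm,c,t in pts:
        p=W(c);Rt=Rtool(t,flip);q,e=ik(p,Rt,q)
        print(nm,'shift',R0.T@(p-p0),'turn',R.from_matrix(R0.T@Rt).as_rotvec(),'q',q.round(2),'err',round(e,4));p0,R0=p,Rt
def zt(t): return np.array([np.sin(t),0,-np.cos(t)])
E
python3 - <<'E'
from plan import *
b=case(-.105,0,.015);t=.5
seq([('mid',[-.11,0,.19],.25),('mid2',[-.125,0,.14],.5),('hover',b-zt(t)*.05,t),('grip',b-zt(t)*.009,t)])
E
```

```text
mid shift [0.0651 0.0134 0.0383] turn [-0.0597 -0.0306 -0.4645] q [-0.26  0.18 -0.49  2.16  0.25  0.6   1.14] err 0.0
mid2 shift [0.0269 0.     0.0447] turn [-0.   -0.25 -0.  ] q [-0.25  0.2  -0.57  2.45  1.44  0.25 -0.1 ] err 0.0
hover shift [0.0168 0.     0.0624] turn [0. 0. 0.] q [-0.11  0.45 -0.79  2.47  1.93  0.47 -0.56] err 0.0
grip shift [ 0.    -0.     0.041] turn [0. 0. 0.] q [-0.12  0.59 -0.79  2.45  2.05  0.58 -0.63] err 0.0
```

>>> {"method": "arm_command", "body": {
  "targets": [
    [[0, 0, 0, -0.02, -0.01, -0.155], [0, 0, 0, -0.02, -0.01, -0.155], [0, 0, 0, -0.02, -0.01, -0.155], [0.027, 0.02, 0.019, 0, 0, 0], [0.027, 0.019, 0.019, 0, 0, 0], [0, 0, 0, 0, 0, 0], [0.009, 0, 0.012, 0, -0.06, 0], [0.009, 0, 0.011, 0, -0.06, 0], [0.009, 0, 0.011, 0, -0.06, 0], [0, 0, 0.011, 0, -0.07, 0]]
  ]
}}

```text
clock: 10.88
position: [0.4024, 0.2379, 0.1463]
ee_rot: [-0.644, 2.602, 0.134]
force: [1.5, -0.4, 0.1]
width: 1.004
gripper_force: 0.0
```

```bash
python3 st.py;python3 - <<'E'
from plan import *
b=case(-.105,0,.015);t=.5
seq([('hover',b-zt(t)*.05,t),('grip',b-zt(t)*.009,t)])
E
```

```text
t 10.88 w [0.4024 0.2379 0.1463] TCP case [-0.1195 -0.0077  0.1463] sny [-0.049  -0.0077  0.1186] tip [-0.111  -0.008   0.1293] zdir [ 0.4514 -0.0182 -0.8921] x [-0.8922  0.0044 -0.4515] F [ 1.1415 -1.0289  0.1373] q [-0.5728  0.1551 -0.1933  2.4324  1.0066  0.1956  0.3391] w 1.0036554247950462 0.0
hover shift [0.0225 0.0088 0.0658] turn [-0.0182 -0.0315 -0.0041] q [-0.15  0.43 -0.73  2.48  1.96  0.45 -0.59] err 0.0
grip shift [ 0.    -0.     0.041] turn [0. 0. 0.] q [-0.15  0.57 -0.75  2.45  2.08  0.56 -0.67] err 0.0
```

>>> {"method": "arm_command", "body": {
  "targets": [
    [[0.003, 0.002, 0.008, 0, 0, 0], [0.003, 0.002, 0.008, 0, 0, 0], [0.003, 0.001, 0.008, 0, 0, 0], [0.003, 0.001, 0.008, 0, 0, 0], [0.003, 0.001, 0.008, -0.005, -0.01, 0], [0.003, 0.001, 0.008, -0.005, -0.01, 0], [0.003, 0.001, 0.008, -0.005, -0.01, 0], [0.002, 0, 0.008, -0.003, 0, -0.004], [0, 0, 0, 0, 0, 0]]
  ]
}}

```text
clock: 12.0
position: [0.4078, 0.2499, 0.079]
ee_rot: [-0.649, 2.572, 0.164]
force: [-0.4, 0.2, 0.4]
width: 0.998
gripper_force: 0.0
```

```bash
python3 st.py;python3 - <<'E'
from plan import *
b=case(-.105,0,.015);t=.5
seq([('hover',b-zt(t)*.03,t),('grip',b-zt(t)*.009,t)])
E
python3 wr.py w3; python3 bar.py w3
```

```text
t 12.0 w [0.4078 0.2499 0.079 ] TCP case [-0.109   0.0004  0.079 ] sny [-0.0891  0.0004  0.0637] tip [-0.1     0.0004  0.0623] zdir [ 0.4785 -0.0007 -0.8781] x [-0.8781 -0.0002 -0.4785] F [-0.2744  0.426   0.3591] q [-0.4315  0.3638 -0.3872  2.4919  2.1629  0.3182 -0.8185] w 0.997863758540897 0.0
hover shift [ 0.0015 -0.0004  0.0212] turn [-0.0007 -0.0011  0.0002] q [-0.39  0.43 -0.43  2.48  2.23  0.38 -0.88] err 0.0
grip shift [ 0.    -0.     0.021] turn [0. 0. 0.] q [-0.37  0.5  -0.46  2.47  2.28  0.43 -0.91] err 0.0
red s,y,n 5/50/95
 [[-0.0397 -0.0091  0.0374]
 [-0.0392 -0.0047  0.0393]
 [-0.0385  0.0069  0.0501]]
slope n 0.0003564840136325504 y [-0.0734  0.0734]
bar 21239 [[-0.1001 -0.0311  0.0191]
 [-0.0881 -0.0006  0.1525]
 [-0.0854  0.0304  0.1629]]
```

View pics/w3.png

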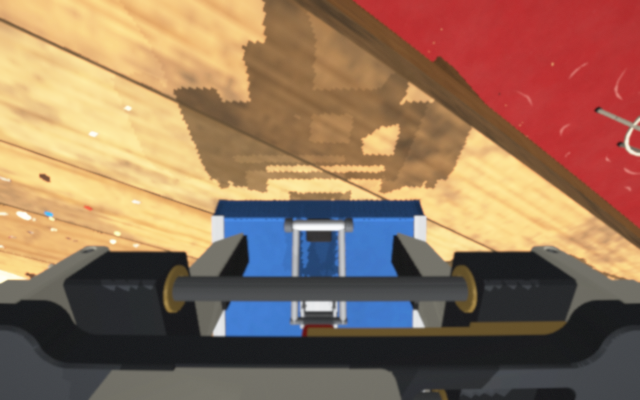

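Wrist view from the flipped side: the bar runs across (320,226) with caps at about (288,226) and (352,226), centred between the open fingers. I measure it precisely.

Run:
```python
from plan import *
d=np.load('pics/w3.npz');q=sn(C(d['P']))
for u in (305,320,335):
    print(u,[(v,*q[v,u].round(4)) for v in range(218,234,2)])
for u in (287,290,350,353): print(u,q[226,u],q[228,u])
```

```text
305 [(218, np.float64(-0.1081), np.float64(-0.0106), np.float64(0.0011)), (220, np.float64(-0.1078), np.float64(-0.0098), np.float64(0.0146)), (222, np.float64(-0.1067), np.float64(-0.0096), np.float64(0.0182)), (224, np.float64(-0.1052), np.float64(-0.0097), np.float64(0.018)), (226, np.float64(-0.1038), np.float64(-0.0096), np.float64(0.0181)), (228, np.float64(-0.1022), np.float64(-0.0097), np.float64(0.0175)), (230, np.float64(-0.0983), np.float64(-0.0107), np.float64(-0.0006)), (232, np.float64(-0.0967), np.float64(-0.0107), np.float64(-0.0004))]
320 [(218, np.float64(-0.1085), np.float64(0.0014), np.float64(0.0055)), (220, np.float64(-0.1079), np.float64(0.0014), np.float64(0.0154)), (222, np.float64(-0.1066), np.float64(0.0014), np.float64(0.0168)), (224, np.float64(-0.1053), np.float64(0.0014), np.float64(0.0186)), (226, np.float64(-0.1037), np.float64(0.0014), np.float64(0.0178)), (228, np.float64(-0.1022), np.float64(0.0014), np.float64(0.0178)), (230, np.float64(-0.0997), np.float64(0.0014), np.float64(0.0097)), (232, np.float64(-0.0981), np.float64(0.0014), np.float64(0.0098))]
335 [(218, np.float64(-0.1081), np.float64(0.0134), np.float64(0.0009)), (220, np.float64(-0.1079), np.float64(0.0126), np.float64(0.0151)), (222, np.float64(-0.1065), np.float64(0.0126), np.float64(0.0162)), (224, np.float64(-0.1053), np.float64(0.0124), np.float64(0.0188)), (226, np.float64(-0.1039), np.float64(0.0124), np.float64(0.0188)), (228, np.float64(-0.1022), np.float64(0.0125), np.float64(0.0176)), (230, np.float64(-0.0985), np.float64(0.0134), np.float64(0.0009)), (232, np.float64(-0.0967), np.float64(0.0135), np.float64(0.0))]
287 [-0.1039 -0.0228  0.0192] [-0.1024 -0.0228  0.0193]
290 [-0.1038 -0.0206  0.0187] [-0.1026 -0.0205  0.0203]
350 [-0.104   0.0233  0.0202] [-0.1025  0.0234  0.0195]
353 [-0.1014  0.028  -0.001 ] [-0.1     0.0279  0.0003]
```

>>> {"method": "arm_command", "body": {
  "targets": [
    [[0.001, 0, 0.008, 0, 0, 0], [0, 0, 0.008, 0, 0, 0], [0, 0, 0.008, 0, 0, 0], [0, 0, 0.008, 0, 0, 0], [0, 0, 0.008, 0, 0, 0], [0, 0, 0, 0, 0, 0]]
  ]
}}

```text
clock: 12.8
position: [0.4223, 0.2585, 0.0424]
ee_rot: [-0.655, 2.573, 0.164]
force: [-1.0, -0.4, -0.4]
width: 0.998
gripper_force: 0.0
```

```bash
python3 st.py;python3 - <<'E'
from plan import *
b=case(-.1045,.001,.0142);t=.5
seq([('grip',b-zt(t)*.011,t)])
E
```

```text
t 12.8 w [0.4223 0.2585 0.0424] TCP case [-0.0923  0.001   0.0424] sny [-0.1031  0.001   0.0259] tip [-0.0832  0.001   0.0257] zdir [ 0.4764  0.0005 -0.8792] x [-0.8792 -0.0041 -0.4764] F [-1.0818  0.1159 -0.3908] q [-0.3784  0.4932 -0.4519  2.4732  2.2738  0.4241 -0.8995] w 0.9983319045808698 0.0
grip shift [-0.002  -0.      0.0006] turn [ 0.0005 -0.0035  0.0041] q [-0.38  0.49 -0.45  2.47  2.27  0.43 -0.9 ] err 0.0
```

>>> {"method": "arm_command", "body": {
  "targets": [
    [[-0.002, 0, 0.001, 0, 0, 0], [0, 0, 0, 0, 0, 0], [0, 0, 0, 0, 0, 0], [0, 0, 0, 0, 0, 0], [0, 0, 0, 0, 0, 0], [0, 0, 0, 0, 0, 0]]
  ],
  "jaw": 0.04,
  "newtons": 25
}}

```text
clock: 13.55
position: [0.4245, 0.2587, 0.0431]
ee_rot: [-0.653, 2.572, 0.162]
force: [1.9, -3.9, 0.1]
width: 0.55
gripper_force: 25.0
```

```bash
python3 st.py;python3 - <<'E'
from plan import *
# arc of bar about pin
pin=np.array([-.0394,.0299])
s=arm.observe();c=C(s['position']);r=Rc.T@R.from_rotvec(s['ee_rot']).as_matrix()
off=None
t=.5
b0=sn(c+zt(t)*.011);print('bar now',b0, 'R',np.hypot(b0[0]-pin[0],b0[2]-pin[1]))
L=[]
for a in np.deg2rad(np.r_[193.6,np.arange(180,-1,-15),-13]):
    b=case(pin[0]+.0675*np.cos(a),b0[1],pin[1]+.0675*np.sin(a));L.append((round(np.rad2deg(a)),b-zt(t)*.011,t))
seq(L)
E
```

```text
t 13.55 w [0.4245 0.2587 0.0431] TCP case [-0.0902  0.0002  0.0431] sny [-0.1011  0.0002  0.025 ] tip [-0.0811  0.0002  0.0264] zdir [ 0.4773 -0.001  -0.8788] x [-0.8788 -0.0036 -0.4773] F [-0.1549 -4.3455  0.0944] q [-0.3801  0.4919 -0.4468  2.4691  2.2708  0.4201 -0.8948] w 0.5502019520082299 24.99972492456436
bar now [-0.1042  0.0002  0.0144] R 0.06665321759297602
194 shift [0.0006 0.     0.0006] turn [-0.001  -0.0025  0.0036] q [-0.38  0.5  -0.45  2.47  2.28  0.43 -0.91] err 0.0
180 shift [ 0.0063 -0.     -0.0147] turn [0. 0. 0.] q [-0.38  0.46 -0.45  2.5   2.26  0.41 -0.91] err 0.0
165 shift [ 0.0027 -0.     -0.0174] turn [0. 0. 0.] q [-0.4   0.4  -0.44  2.51  2.23  0.38 -0.89] err 0.0
150 shift [-0.0019  0.     -0.0175] turn [0. 0. 0.] q [-0.43  0.34 -0.4   2.51  2.17  0.32 -0.84] err 0.0
135 shift [-0.0064 -0.     -0.0164] turn [0. 0. 0.] q [-0.49  0.28 -0.32  2.51  2.07  0.25 -0.74] err 0.0
120 shift [-0.0104  0.     -0.0142] turn [0. 0. 0.] q [-0.59  0.23 -0.2   2.49  1.89  0.19 -0.56] err 0.0
105 shift [-0.0137 -0.     -0.0111] turn [0. 0. 0.] q [-0.57  0.19 -0.21  2.46  1.
[... 163 characters left out ...]
 turn [0. 0. 0.] q [-0.42  0.18 -0.36  2.37  1.05  0.22  0.32] err 0.0
60 shift [-0.0175  0.      0.0019] turn [0. 0. 0.] q [-0.37  0.2  -0.4   2.33  0.95  0.24  0.43] err 0.0
45 shift [-0.0164 -0.      0.0064] turn [0. 0. 0.] q [-0.35  0.22 -0.42  2.29  0.92  0.26  0.48] err 0.0
30 shift [-0.0142  0.      0.0104] turn [0. 0. 0.] q [-0.35  0.25 -0.42  2.25  0.92  0.27  0.49] err 0.0
15 shift [-0.0111  0.      0.0137] turn [0. 0. 0.] q [-0.37  0.28 -0.39  2.23  0.96  0.26  0.46] err 0.0
0 shift [-0.0071 -0.      0.0161] turn [0. 0. 0.] q [-0.4   0.32 -0.35  2.21  1.01  0.25  0.41] err 0.0
-13 shift [-0.0026 -0.      0.0151] turn [0. 0. 0.] q [-0.44  0.35 -0.3   2.21  1.08  0.22  0.34] err 0.0
```

Bar gripped (opening 50.5 mm against 51 over the caps). I carry it round the pin's arc.

>>> {"method": "arm_command", "body": {
  "targets": [
    [[0.003, 0, -0.007, 0, 0, 0], [0.003, 0, -0.007, 0, 0, 0], [0.002, 0, -0.009, 0, 0, 0], [0.001, 0, -0.009, 0, 0, 0], [-0.001, 0, -0.009, 0, 0, 0], [-0.001, 0, -0.009, 0, 0, 0], [-0.003, 0, -0.008, 0, 0, 0], [-0.003, 0, -0.008, 0, 0, 0], [0, 0, 0, 0, 0, 0]]
  ]
}}

```text
clock: 14.68
position: [0.3962, 0.2435, 0.1018]
ee_rot: [-0.653, 2.57, 0.163]
force: [3.2, -3.6, 0.0]
width: 0.547
gripper_force: 25.0
```

```bash
python3 st.py
cat > arc.py <<'E'
from plan import *
import sys
pin=np.array([-.0394,.0299]);s=arm.observe();c=C(s['position']);r=Rc.T@R.from_rotvec(s['ee_rot']).as_matrix()
b=sn(c+r[:,2]*.011);t=float(sys.argv[1]);v=b[[0,2]]-pin
print('bar',b,'R',np.hypot(*v),'ang',np.rad2deg(np.arctan2(v[1],v[0])))
seq([(a,case(pin[0]+.0675*np.cos(np.deg2rad(a)),0,pin[1]+.0675*np.sin(np.deg2rad(a)))-zt(t)*.011,t) for a in map(float,sys.argv[2:])])
E
python3 arc.py .5 120 105 90 75 60
```

```text
t 14.68 w [0.3962 0.2435 0.1018] TCP case [-0.1224  0.0002  0.1018] sny [-0.0825  0.0002  0.0892] tip [-0.1133  0.0002  0.0851] zdir [ 0.4792 -0.0012 -0.8777] x [-0.8777 -0.0037 -0.4792] F [ 1.1178 -4.7211  0.0015] q [-0.4993  0.2764 -0.3095  2.5059  2.0484  0.2467 -0.7158] w 0.5472931812425587 25.00017911195755
bar [-0.0856  0.0002  0.0786] R 0.06711148461183938 ang 133.45101552086194
120.0 shift [-0.0092 -0.0003 -0.0128] turn [-0.0012 -0.0003  0.0037] q [-0.59  0.23 -0.2   2.49  1.89  0.19 -0.56] err 0.0
105.0 shift [-0.0137  0.     -0.0111] turn [0. 0. 0.] q [-0.57  0.19 -0.21  2.46  1.54  0.17 -0.2 ] err 0.0
90.0 shift [-0.0161 -0.     -0.0071] turn [0. 0. 0.] q [-0.49  0.18 -0.29  2.42  1.23  0.19  0.13] err 0.0
75.0 shift [-0.0174  0.     -0.0027] turn [0. 0. 0.] q [-0.41  0.18 -0.36  2.37  1.05  0.22  0.32] err 0.0
60.0 shift [-0.0175 -0.      0.0019] turn [0. 0. 0.] q [-0.37  0.2  -0.4   2.33  0.95  0.24  0.43] err 0.0
```

>>> {"method": "arm_command", "body": {
  "targets": [
    [[-0.0045, 0, -0.0065, 0, 0, 0], [-0.0045, 0, -0.0065, 0, 0, 0], [-0.0045, 0, -0.004, 0, 0, 0], [-0.0045, 0, -0.0035, 0, 0, 0], [-0.0045, 0, -0.0035, 0, 0, 0], [-0.0055, 0, -0.0025, 0, 0, 0], [-0.0055, 0, -0.0025, 0, 0, 0], [-0.005, 0, -0.002, 0, 0, 0], [0, 0, 0, 0, 0, 0]]
  ]
}}

```text
clock: 15.8
position: [0.4122, 0.2518, 0.1466]
ee_rot: [-0.653, 2.572, 0.161]
force: [-1.5, -7.3, 4.2]
width: 0.545
gripper_force: 25.0
```

```bash
python3 st.py; python3 arc.py .5 75 60 45 30 15
```

```text
t 15.8 w [0.4122 0.2518 0.1466] TCP case [-0.1043 -0.0001  0.1466] sny [-0.038  -0.0001  0.1081] tip [-0.0952 -0.0001  0.1299] zdir [ 0.4771 -0.0019 -0.8788] x [-0.8788 -0.0038 -0.4771] F [-4.7417 -5.7347  4.2088] q [-0.6848  0.1676 -0.0713  2.4328  1.1684  0.1478  0.185 ] w 0.5453593958291691 25.000953376293182
bar [-0.0411 -0.0001  0.0975] R 0.06764684740148603 ang 91.45595871648067
75.0 shift [-0.0191 -0.     -0.0031] turn [-0.0019 -0.0026  0.0038] q [-0.58  0.17 -0.18  2.38  0.96  0.18  0.4 ] err 0.0
60.0 shift [-0.0175 -0.      0.0019] turn [0. 0. 0.] q [-0.52  0.18 -0.24  2.34  0.86  0.21  0.52] err 0.0
45.0 shift [-0.0164  0.      0.0064] turn [0. 0. 0.] q [-0.48  0.21 -0.26  2.3   0.82  0.22  0.57] err 0.0
30.0 shift [-0.0142  0.      0.0104] turn [0. 0. 0.] q [-0.48  0.24 -0.26  2.26  0.82  0.23  0.58] err 0.0
15.0 shift [-0.0111  0.      0.0137] turn [0. 0. 0.] q [-0.49  0.27 -0.24  2.24  0.84  0.22  0.57] err 0.0
```

>>> {"method": "arm_command", "body": {
  "targets": [
    [[-0.0095, 0, -0.0015, 0, 0, 0], [-0.0095, 0, -0.0015, 0, 0, 0], [-0.009, 0, 0.001, 0, 0, 0], [-0.0085, 0, 0.001, 0, 0, 0], [-0.008, 0, 0.003, 0, 0, 0], [-0.008, 0, 0.003, 0, 0, 0], [-0.007, 0, 0.005, 0, 0, 0], [-0.007, 0, 0.005, 0, 0, 0], [0, 0, 0, 0, 0, 0]]
  ]
}}

```text
clock: 16.92
position: [0.4703, 0.2829, 0.1645]
ee_rot: [-0.654, 2.573, 0.16]
force: [3.7, -6.4, -0.3]
width: 0.55
gripper_force: 25.0
```

```bash
python3 st.py; python3 arc.py .5 15 5 0 -13
python3 - <<'E'
from h import *
im=arm.get_image('scene');cv2.imwrite('pics/scene2.png',cv2.resize(im['pixels'][130:280,270:430,::-1],(640,600)))
E
```

```text
t 16.93 w [0.4703 0.2829 0.1645] TCP case [-0.0383 -0.0002  0.1645] sny [ 0.0214 -0.0002  0.0742] tip [-0.0293 -0.0003  0.1478] zdir [ 0.4761 -0.0025 -0.8794] x [-0.8794 -0.0042 -0.4761] F [ 0.2291 -7.3842 -0.3272] q [-0.498   0.2347 -0.2398  2.2638  0.7966  0.2298  0.608 ] w 0.549883719355253 25.00006914138794
bar [ 0.0182 -0.0002  0.0636] R 0.06675992528188472 ang 30.33537288090969
15.0 shift [-0.0119  0.0002  0.0134] turn [-0.0025 -0.0038  0.0042] q [-0.51  0.27 -0.21  2.24  0.82  0.22  0.59] err 0.0
5.0 shift [-0.0052 -0.      0.0105] turn [0. 0. 0.] q [-0.53  0.29 -0.19  2.23  0.85  0.2   0.56] err 0.0
0.0 shift [-0.0019  0.      0.0056] turn [0. 0. 0.] q [-0.55  0.3  -0.17  2.22  0.86  0.19  0.55] err 0.0
-13.0 shift [-0.0026  0.      0.0151] turn [0. 0. 0.] q [-0.57  0.33 -0.13  2.22  0.94  0.17  0.47] err 0.0
```

View pics/scene2.png

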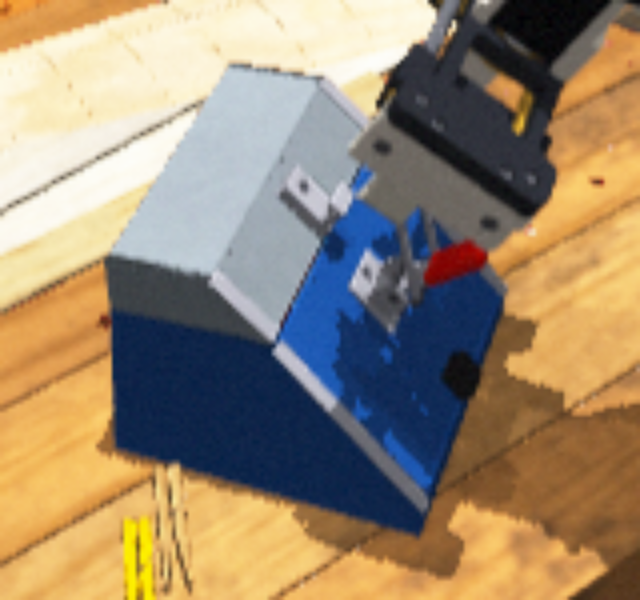

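Scene crop: the loop is held between the fingers above the keeper (keeper at (310,190), lever at (455,262)), and the lid is still shut. I lay the bar down beyond the lip.

>>> {"method": "arm_command", "body": {
  "targets": [
    [[-0.006, 0, 0.006, 0, 0, 0], [-0.006, 0, 0.007, 0, 0, 0], [-0.003, 0, 0.005, 0, 0, 0], [-0.003, 0, 0.005, 0, 0, 0], [-0.002, 0, 0.005, 0, 0, 0], [-0.001, 0, 0.005, 0, 0, 0], [-0.001, 0, 0.005, 0, 0, 0], [-0.0005, 0, 0.004, 0, 0, 0], [0, 0, 0, 0, 0, 0]]
  ]
}}

```text
clock: 18.1
position: [0.5048, 0.3015, 0.138]
ee_rot: [-0.654, 2.574, 0.159]
force: [2.2, -6.8, -1.1]
width: 0.55
gripper_force: 25.0
```

```bash
python3 st.py; python3 arc.py .5 -13
```

```text
t 18.1 w [0.5048 0.3015 0.138 ] TCP case [ 0.0008 -0.0002  0.138 ] sny [ 0.0302 -0.0002  0.0277] tip [ 0.0098 -0.0003  0.1213] zdir [ 0.4753 -0.0028 -0.8798] x [-0.8798 -0.0046 -0.4753] F [-1.2691 -7.0358 -1.0737] q [-0.5656  0.33   -0.1462  2.2116  0.9009  0.1838  0.5196] w 0.5503469742938211 25.000081658363342
bar [ 0.0271 -0.0003  0.0172] R 0.06769902592058884 ang -10.824466303980444
-13.0 shift [0.     0.0002 0.0026] turn [-0.0028 -0.0047  0.0046] q [-0.57  0.33 -0.13  2.22  0.94  0.17  0.47] err 0.0
```

>>> {"method": "arm_command", "body": {
  "targets": [
    [[0, 0, 0.001, 0, 0, 0], [0, 0, 0.001, 0, 0, 0], [0.001, 0, 0.001, 0, 0, 0], [0.002, 0, 0.0005, 0, 0, 0], [0.002, 0, 0.0005, 0, 0, 0], [0.0015, 0, 0.0005, 0, 0, 0], [0.001, 0, 0.0005, 0, 0, 0], [0, 0, 0, 0, 0, 0]]
  ]
}}

```text
clock: 19.1
position: [0.5027, 0.3004, 0.132]
ee_rot: [-0.653, 2.57, 0.161]
force: [5.0, -6.7, 5.8]
width: 0.548
gripper_force: 25.0
```

```bash
python3 st.py; python3 arc.py .5 -13
```

```text
t 19.1 w [0.5027 0.3004 0.132 ] TCP case [-0.0016 -0.0002  0.132 ] sny [ 0.0243 -0.0002  0.0251] tip [ 0.0075 -0.0002  0.1153] zdir [ 0.479  -0.0023 -0.8778] x [-0.8778 -0.0039 -0.479 ] F [ 1.2005 -8.2975  5.8227] q [-0.6091  0.335  -0.0949  2.2293  0.976   0.1539  0.4388] w 0.5478974046068402 25.000769197940826
bar [ 0.0212 -0.0002  0.0146] R 0.06252364414889693 ang -14.169138444438861
-13.0 shift [-0.0049  0.0001 -0.0016] turn [-0.0023 -0.0005  0.0039] q [-0.57  0.33 -0.13  2.22  0.94  0.17  0.47] err 0.0
```

>>> {"method": "arm_command", "body": {
  "targets": [
    [[0.001, 0, 0, 0, 0, 0], [0, 0, 0, 0, 0, 0]]
  ]
}}

```text
clock: 19.35
position: [0.5017, 0.2998, 0.1312]
ee_rot: [-0.653, 2.571, 0.161]
force: [4.0, -6.2, 1.5]
width: 0.547
gripper_force: 25.0
```

>>> {"method": "arm_command", "body": {
  "targets": [
    [[0, 0, 0, 0, 0, 0], [0, 0, 0, 0, 0, 0], [0, 0, -0.01, 0, 0, 0], [0, 0, -0.02, 0, 0, 0], [0, 0, -0.03, 0, 0, 0], [0, 0, -0.03, 0, 0, 0], [0, 0, 0, 0, 0, 0]]
  ],
  "jaw": 0.075
}}

```text
clock: 20.23
position: [0.4627, 0.2814, 0.2113]
ee_rot: [-0.654, 2.569, 0.166]
force: [0.3, -0.6, -0.1]
width: 0.812
gripper_force: 0.0
```

```bash
python3 st.py; python3 wr.py w4; python3 bar.py w4
python3 - <<'E'
from h import *
im=arm.get_image('scene');cv2.imwrite('pics/s3.png',np.hstack([cv2.resize(im['pixels'][140:240,310:410,::-1],(400,400)),cv2.imread('pics/w4.png')[100:300,220:420].repeat(2,0).repeat(2,1)]))
E
```

```text
t 20.23 w [0.4627 0.2814 0.2113] TCP case [-0.0458  0.0021  0.2113] sny [0.0492 0.0021 0.1125] tip [-0.0367  0.0021  0.1946] zdir [ 0.4804  0.0009 -0.877 ] x [-0.877  -0.0047 -0.4804] F [-0.0738 -0.6644 -0.149 ] q [-0.2951  0.1617 -0.4609  2.2118  0.5755  0.3442  0.8349] w 0.812134848817733 0.0
red s,y,n 5/50/95
 [[-0.0664 -0.0092  0.0369]
 [-0.0571  0.0004  0.0503]
 [-0.0469  0.0094  0.0591]]
slope n 0.0003163181035698877 y [-0.0738  0.0741]
bar 317 [[-0.1056 -0.0076  0.0092]
 [-0.0985  0.      0.0102]
 [-0.0917  0.0084  0.0113]]
keeper 715 [[ 0.0087 -0.009   0.0091]
 [ 0.0215 -0.0003  0.0121]
 [ 0.0378  0.0088  0.0248]]
```

View pics/s3.png

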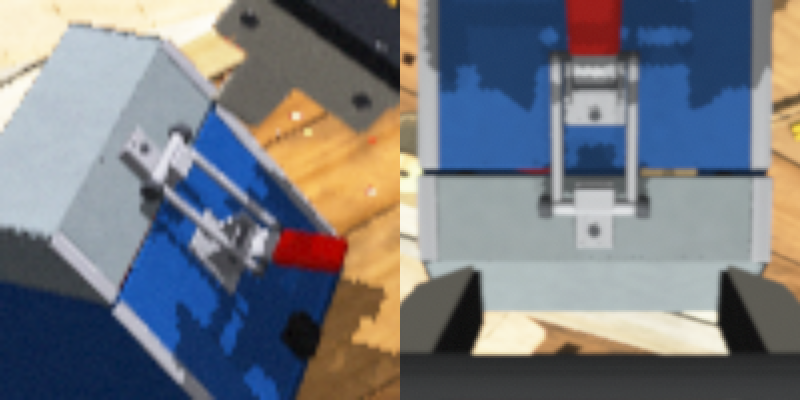

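The bar is hooked under the lip (right half: bar at (595,208) behind the keeper) and the lever is already at about 0.5 rad. Now I press the lever down.

```bash
cat > lev.py <<'E'
from plan import *
import sys
t=.5
seq([(str(a),case(a[0]/1e3,0,a[1]/1e3)-zt(t)*.019,t) for a in eval(sys.argv[1])])
E
python3 lev.py '[(-28,80),(-34,52),(-44,51),(-56,45.5),(-66.5,37),(-72.5,29.5),(-79,23),(-80,20.5)]'
```

```text
(-28, 80) shift [ 0.0638 -0.0013  0.0323] turn [ 0.0004 -0.0016  0.0044] q [-0.51  0.2  -0.26  2.38  1.13  0.19  0.24] err 0.0
(-34, 52) shift [-0.0021 -0.      0.0286] turn [0. 0. 0.] q [-0.48  0.27 -0.28  2.37  1.5   0.19 -0.12] err 0.0
(-44, 51) shift [ 0.0093 -0.      0.0038] turn [0. 0. 0.] q [-0.45  0.29 -0.33  2.39  1.64  0.21 -0.27] err 0.0
(-56, 45.5) shift [ 0.01   -0.      0.0087] turn [0. 0. 0.] q [-0.38  0.32 -0.41  2.41  1.8   0.25 -0.42] err 0.0
(-66.5, 37) shift [ 0.0077 -0.      0.0111] turn [0. 0. 0.] q [-0.33  0.36 -0.48  2.42  1.91  0.3  -0.53] err 0.0
(-72.5, 29.5) shift [0.0036 0.     0.0089] turn [0. 0. 0.] q [-0.31  0.4  -0.51  2.42  1.96  0.34 -0.58] err 0.0
(-79, 23) shift [ 0.0044 -0.      0.0081] turn [0. 0. 0.] q [-0.29  0.43 -0.54  2.43  2.01  0.37 -0.63] err 0.0
(-80, 20.5) shift [0.0003 0.     0.0027] turn [0. 0. 0.] q [-0.29  0.44 -0.55  2.43  2.02  0.38 -0.64] err 0.0
```

>>> {"method": "arm_command", "body": {
  "targets": [
    [[0.016, 0, 0.008, 0, 0, 0], [0.016, 0, 0.008, 0, 0, 0], [0.016, -0.001, 0.008, 0, 0, 0], [0.015, 0, 0.008, 0, 0, 0.004], [0, 0, 0, 0, 0, 0], [0, 0, 0.01, 0, 0, 0], [-0.001, 0, 0.01, 0, 0, 0], [-0.001, 0, 0.009, 0, 0, 0], [0, 0, 0, 0, 0, 0]]
  ],
  "jaw": 0
}}

```text
clock: 21.45
position: [0.4423, 0.2687, 0.1263]
ee_rot: [-0.651, 2.574, 0.165]
force: [-0.9, -0.5, -0.4]
width: 0.001
gripper_force: 0.0
```

```bash
python3 st.py; python3 lev.py '[(-44,51),(-56,45.5),(-66.5,37),(-72.5,29.5),(-79,23),(-80,20.5)]'
```

```text
t 21.45 w [0.4423 0.2687 0.1263] TCP case [-0.0698  0.0006  0.1263] sny [-0.0279  0.0006  0.0694] tip [-0.0608  0.0006  0.1096] zdir [ 0.4769  0.0005 -0.879 ] x [-0.879  -0.0014 -0.4769] F [-1.0588  0.0357 -0.4315] q [-0.6283  0.2625 -0.1107  2.3802  1.4726  0.1397 -0.0989] w 0.0007943415635549405 0.0
(-44, 51) shift [ 0.0102 -0.0006  0.0032] turn [ 0.0005 -0.0029  0.0014] q [-0.55  0.28 -0.21  2.4   1.68  0.17 -0.31] err 0.0
(-56, 45.5) shift [ 0.01   -0.      0.0087] turn [0. 0. 0.] q [-0.46  0.31 -0.32  2.41  1.84  0.22 -0.48] err 0.0
(-66.5, 37) shift [ 0.0077 -0.      0.0111] turn [0. 0. 0.] q [-0.4   0.35 -0.4   2.42  1.96  0.27 -0.59] err 0.0
(-72.5, 29.5) shift [0.0036 0.     0.0089] turn [0. 0. 0.] q [-0.37  0.38 -0.44  2.43  2.01  0.31 -0.64] err 0.0
(-79, 23) shift [ 0.0044 -0.      0.0081] turn [0. 0. 0.] q [-0.35  0.41 -0.47  2.43  2.06  0.34 -0.68] err 0.0
(-80, 20.5) shift [0.0003 0.     0.0027] turn [0. 0. 0.] q [-0.34  0.42 -0.48  2.43  2.07  0.35 -0.69] err 0.0
```

>>> {"method": "arm_command", "body": {
  "targets": [
    [[0.005, 0, 0.001, 0, 0, 0], [0.005, 0, 0.002, 0, 0, 0], [0.005, 0, 0.004, 0, 0, 0], [0.005, 0, 0.005, 0, 0, 0], [0.004, 0, 0.005, 0, 0, 0], [0.004, 0, 0.006, 0, 0, 0], [0, 0, 0, 0, 0, 0]]
  ]
}}

```text
clock: 22.32
position: [0.43, 0.2615, 0.0931]
ee_rot: [-0.649, 2.574, 0.165]
force: [-0.2, -0.1, -0.9]
width: 0.002
gripper_force: 0.0
```

```bash
python3 st.py; python3 lev.py '[(-66.5,37),(-72.5,29.5),(-79,23),(-80,20.5)]'
```

```text
t 22.32 w [0.43   0.2615 0.0931] TCP case [-0.084  -0.      0.0931] sny [-0.0615 -0.      0.0559] tip [-0.0749 -0.      0.0764] zdir [ 0.4769 -0.0001 -0.879 ] x [-0.879  -0.0002 -0.4769] F [-0.2311  0.0242 -0.8927] q [-0.4435  0.3451 -0.3455  2.4264  1.9774  0.253  -0.6079] w 0.0020849863516382294 0.004426465091000864
(-66.5, 37) shift [-0.0005  0.      0.0006] turn [-0.0001 -0.0029  0.0002] q [-0.44  0.35 -0.35  2.43  1.99  0.26 -0.62] err 0.0
(-72.5, 29.5) shift [0.0036 0.     0.0089] turn [0. 0. 0.] q [-0.41  0.38 -0.4   2.43  2.04  0.29 -0.67] err 0.0
(-79, 23) shift [ 0.0044 -0.      0.0081] turn [0. 0. 0.] q [-0.38  0.41 -0.43  2.43  2.09  0.33 -0.71] err 0.0
(-80, 20.5) shift [0.0003 0.     0.0027] turn [0. 0. 0.] q [-0.37  0.42 -0.44  2.43  2.1   0.34 -0.72] err 0.0
```

>>> {"method": "arm_command", "body": {
  "targets": [
    [[0.002, 0, 0.005, 0, 0, 0], [0.002, 0, 0.005, 0, 0, 0], [0.002, 0, 0.004, 0, 0, 0], [0.002, 0, 0.004, 0, 0, 0], [0, 0, 0.003, 0, 0, 0], [0, 0, 0, 0, 0, 0]]
  ]
}}

```text
clock: 23.08
position: [0.432, 0.2629, 0.0716]
ee_rot: [-0.651, 2.572, 0.165]
force: [-14.0, -9.3, 32.4]
width: 0.009
gripper_force: 17.0
```

```bash
python3 st.py; python3 lev.py '[(-80,20.5)]'
```

```text
t 23.07 w [0.432  0.2629 0.0716] TCP case [-0.0816  0.0004  0.0716] sny [-0.075   0.0004  0.039 ] tip [-0.0725  0.0004  0.0549] zdir [ 0.4786  0.0002 -0.878 ] x [-0.878  -0.0016 -0.4786] F [-16.7265  -1.5389  32.4266] q [-0.3768  0.4165 -0.4342  2.4337  2.1019  0.3325 -0.7229] w 0.009078163965906808 16.975818872451782
(-80, 20.5) shift [-0.0004 -0.0004  0.0002] turn [ 0.0002 -0.0009  0.0016] q [-0.38  0.42 -0.44  2.43  2.1   0.33 -0.73] err 0.0
```

>>> {"method": "arm_command", "body": {
  "targets": [
    [[0, 0, -0.01, 0, 0, 0], [0, 0, -0.03, 0, 0, 0], [0, 0, -0.04, 0, 0, 0], [0, 0, -0.04, 0, 0, 0], [0, 0, 0, 0, 0, 0]]
  ]
}}

```text
clock: 23.7
position: [0.4027, 0.2387, 0.1383]
ee_rot: [-0.649, 2.575, 0.128]
force: [1.2, -0.3, 0.8]
width: 0.003
gripper_force: 0.0
```

```bash
python3 wr.py w5; python3 bar.py w5
python3 - <<'E'
from h import *
im=arm.get_image('scene');P=world(im,'scene');h=cv2.cvtColor(im['pixels'],cv2.COLOR_RGB2HSV);q=sn(C(P))
r=(abs(q[...,1])<.03)&((h[...,0]<8)|(h[...,0]>172))&(h[...,1]>150)&(q[...,0]>-.12)&(q[...,0]<-.03)&(q[...,2]>.005)&(q[...,2]<.1)
print('scene red',np.percentile(q[r],[5,50,95],axis=0))
c=C(P);m=(im['z_map']>0)&(abs(c[...,1])<.07)&(c[...,0]>.04)&(c[...,0]<.075)&(c[...,2]>.1)&(c[...,2]<.15)
A=np.c_[c[m][:,0],np.ones(m.sum())];print('lid top slope',np.linalg.lstsq(A,c[m][:,2],rcond=None)[0])
cv2.imwrite('pics/s4.png',np.hstack([cv2.resize(im['pixels'][140:240,310:410,::-1],(400,400)),cv2.imread('pics/w5.png')[150:350,220:420].repeat(2,0).repeat(2,1)]))
print(arm.observe()['force'])
E
```

```text
red s,y,n 5/50/95
 [[-0.0847 -0.0084  0.02  ]
 [-0.0711 -0.0002  0.0205]
 [-0.0585  0.0082  0.0216]]
slope n 0.0003333491064027727 y [-0.0737  0.0741]
bar 301 [[-0.1061 -0.0078  0.0093]
 [-0.0995  0.0005  0.0103]
 [-0.092   0.008   0.0111]]
keeper 110 [[ 0.0136 -0.0114  0.0084]
 [ 0.0199 -0.0071  0.0165]
 [ 0.0331 -0.0035  0.0231]]
scene red [[-0.08579007 -0.00713801  0.01484335]
 [-0.07134893  0.00453142  0.01871562]
 [-0.05709975  0.01189133  0.02038701]]
lid top slope [-0.02779853  0.12895281]
[-0.63635748 -0.71914646 -0.09260023]
```

View pics/s4.png

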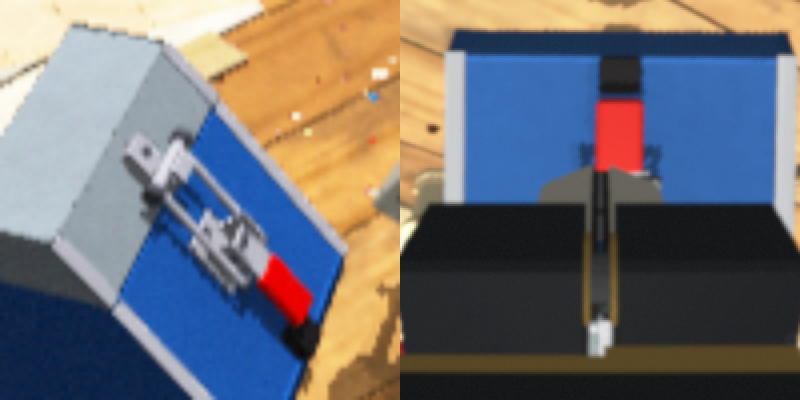

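The lever lies flat down the slope (top at n = 20.0–21.6 mm), the bar is in the keeper, and the lid angle is about 0.028 rad. The gripper is clear and reads no contact force, so I hand in.

Run:
```python
from h import *
d=np.load('pics/w5.npz');q=sn(C(d['P']));h=cv2.cvtColor(d['px'],cv2.COLOR_RGB2HSV)
r=(d['z']>0)&(abs(q[...,1])<.009)&((h[...,0]<8)|(h[...,0]>172))&(h[...,1]>150)&(q[...,0]>-.086)&(q[...,0]<-.058)&(abs(q[...,2]-.0205)<.004)
k=np.polyfit(q[r][:,0],q[r][:,2],1)[0];print('lever',np.pi/2+np.arctan(k))
if k>-.06: print(arm.sign_off())
```

```text
lever 1.575997101050219
the job is handed in; nothing more can be done
None
```

The lid is shut and latched: at hand-in I measured the lever fully down at about 1.57 rad and the lid tight at about 0.028 rad, the bar looked seated in the keeper, and the arm stayed clear of the pegs and reel, though I did not re-measure those at the end.

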